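# Lock the condiment carousel

## Robot

A 6-joint arm with a two-finger parallel gripper is mounted at the origin on the work surface. World frame = base frame: x ahead of the robot, y to its left, z up, the work surface at z = 0. Lengths are in m, angles in degrees, forces in N, time in s.
With the tool pointing down it reaches from about 0.35 to 0.8 m from the base axis. Payload 7.3 kg.
Tool frame: the origin (TCP) lies midway between the tips of the shut fingers; the grasp point (between the pads) lies 19 mm behind it; x points along the fingers, y is the direction in which the jaws open and shut, and the axes are right-handed (so a half turn about x gives the same grasp; the last joint's range is limited). The gripper opens to 85 mm and grips with 20 to 120 N. Pads are 22 mm wide; open, the fingers measure 114 mm over their backs; the gripper's body (76 mm by 85 mm) begins 54 mm behind the grasp point. The pads swing forward as they close: fully open they stand 13 mm farther back than shut.
Start: joints at [-74.656, 19.595, 87.324, -0, 73.075, -8.365], TCP at [0.211, -0.481, 0.231] pointing down, gripper open.
Joint ranges: [-145.02, 145.02], [-44.19, 115.74], [2.07, 154.8], [-57.11, 237.11], [16.16, 152.29], [-177.93, 177.93]. Speed limits (degrees/s): [147.25, 147.25, 180, 180, 180, 180].

## Interface

Orientations are given as [roll, pitch, yaw] about the fixed x, y, z axes, in that order (R = Rz(yaw) Ry(pitch) Rx(roll)).
In Python, from plant import env gives the robot as it stands.
- The arm moves only by the tool drive_tool, never from a script. Its argument "rows" is a list that holds one entry, the list of rows, each a list of 4 numbers: the shift along the tool's x, y, z in m, then the turn about the tool's x in rad. A call has 1 to 10 rows; each row is the pose to reach, as a shift and turn from the pose measured when the call began, along the tool's axes at that moment; what a row does not reach only later rows make up. A row lasts 1/12 s, in which the tool goes at most 41.7 mm and 7.16 degrees, less where a joint would pass 70% of its speed; a pose out of reach is approached as far as the arm can. A call with a gripper value outside its range is refused whole. "gripper" is the closure, from 0 (fully open) to 1 (shut), set as the call begins (left out, the last holds). The fingers move at their own pace and stop on an object; the grip force is fixed at half the most. Time passes only in rows, so rows that repeat a pose let the fingers close. It gives the time, the measured TCP pose, the force and the opening at its end, in the units of the state.
- env.sense(): the state, without advancing time (a new reading comes with each control period).
- env.capture(name): name is "scene" or "top" or "wrist"; returns a dict with "color" (384x512x3 uint8, red, green, blue), "K" (3x3 intrinsics, pixels), "R" (3x3) and "t" (3): a world point X has camera coordinates R X + t. Camera axes: x right, y down, z forward; pixel columns grow to the right and rows downward; lengths in m; the calibration is good to about 2 mm. The wrist camera is an equidistant fisheye: a pixel r from the principal point sees the ray r / f radians off the axis. A picture is of the moment at which its call begins. There is no depth.
- env.job_done(): hands the job in, once; it reports no verdict.
Trained networks look in a picture, given as the dict that the camera call returned (one of the last four; its "shot" number tells which), for a name from the list of things; names that differ only in an ending like _2 or _b are one class to them, and where a whole thing is asked for, a point or a joint stands for the part that bears it (a point fixed in the world has none). Each returns a list of dicts, best first, with "conf" (0 to 1); they miss things now and then, are a little off and sometimes report something else, mostly with a low value. They report only what shows in the picture. A call takes as long as a camera call. They do not tell look-alikes from the thing itself.
- env.trace(picture, target): "pixels" (384x512 bool, what is visible of it) and "box" ([centre column, centre row, width, height] in pixels, round what is visible of it).
The state is a dict: "t": time; "q": joint angles; "joint_vel": joint speeds; "joint_efforts": joint torques, N m; "tool_pos": TCP position; "tool_rot": TCP orientation; "wrist_force": force on the tool from outside, world axes, zero at the start; "torque": the same for the moment, N m; "width": finger opening in m.
Only numpy, scipy, OpenCV 4.12 (cv2) and the standard library are available. Lean on these libraries where they do the work, as an engineer would, in place of code of your own. Each camera call takes 0.05 s, during which the arm holds its last target. There are 200 camera calls.

## Task

Lock the rooftop condiment carousel so that it cannot spin: turn it until the eyelet in its upright lug lines up with the lock pin lying in the fixed sleeve, then push the pin fully home, through the eyelet, until its black knob meets the sleeve. Leave the other things on the bench where they are.

Things in the scene. Friction and masses are not known exactly. Their poses are not given: they have to be found in the camera images.
- stand: Fixed steel foot of the carousel. Origin on the bench, on the turning axis; z up, x the way the pin is pushed, from the sleeve to the axis. Above it turns a steel disc, 216 mm across, top 36 mm over the bench, with five closed glass pots clipped in (45 mm across, tops at 92 mm, centres 74 mm from the axis) and a centre post with a ball, top at 154 mm.
- turntable (a joint): Angle of the carousel, rad, counter-clockwise seen from above; 0 when the eyelet is in line with the sleeve. Light friction, stays where left. It starts at 0.3 to 0.9: the lug stands on the stand's -y side of the sleeve and must be turned clockwise.
- eyelet (a point): Centre of the 18 mm round hole in the lug, an upright steel plate on the disc's rim, 36 mm wide (y), 5 mm thick (x), from 36 to 92 mm over the bench; the hole is 105 mm from the axis, 72 mm up. x is the hole's line, towards the axis; z up; turns with the carousel. No pot within 30 mm of the hole's line. The lug can be pushed by its side edges.
- sleeve_end (a point): Middle of the outer end of the fixed sleeve, on its tunnel's line, 72 mm over the bench, at x = -166 mm of the stand; axes as the stand. The sleeve is a steel block 42 mm long (x = -166 to -124), 20 mm wide, top at 82.5 mm, its tunnel 10 mm wide and 9.5 mm high. The knob meets this end when the pin is home.
- pin: Loose lock pin: steel rod, 8 mm across, 88 mm long, tapered nose, along its own +x from this origin, where rod meets knob; the knob is a black disc 24 mm across, from x = 0 to -12 mm. It lies in the sleeve, drawn back 36 to 47 mm from home, its nose just outside the lug's path.
- pin_tip (a point): End of the rod's nose, 88 mm from the pin's origin.
- pin_back (a point): Centre of the knob's flat back face, where the pin is pushed.
- plate: White ceramic plate, 200 mm across, 20 mm high; a bystander. Origin: centre of its underside.
- spoon: Steel spoon, 160 mm long, lying on the bench near the lug; a bystander. Origin on the bench under its middle.
- tumbler: Open steel tumbler, 68 mm across, 85 mm high, standing near the sleeve on its +y side; a bystander. Origin: centre of its underside.
- jar: Closed glass jar, 68 mm across, 90 mm high; a bystander. Origin: centre of its underside.
- oil: Amber glass oil bottle, 64 mm across, 190 mm high; a bystander. Origin: centre of its underside.
Not all that is in view belongs to the job. What is shaped like the pin but pink is not meant.

How it is judged (in metres and radians):
At the end, for the whole second after the job is handed in: The nose is 20 mm or more past the eyelet's centre and within 12 mm of its line, the knob within 6 mm of the sleeve, the pin within 0.15 rad of the eyelet's line, the turntable within 0.09 rad of the locked angle; pin and turntable at rest. No bystander moved over 40 mm (value of joint turntable between -0.09 and 0.09 rad and x of pin_tip in the frame of stand above -0.084 m and x of pin_tip in the frame of eyelet above 0.02 m and y of pin_tip in the frame of eyelet between -0.012 and 0.012 m and z of pin_tip in the frame of eyelet between -0.012 and 0.012 m and angle between the x axis of pin and the x axis of eyelet, either way round below 0.15 rad and linear speed of pin below 0.02 m/s and velocity of joint turntable between -0.05 and 0.05 rad/s); the robot touches nothing.
It fails at once if the plate is moved by more than 40 mm (distance of plate from where it was at the start of the episode above 0.04 m).
It fails at once if the spoon is moved by more than 40 mm (distance of spoon from where it was at the start of the episode above 0.04 m).
It fails at once if the tumbler is moved by more than 40 mm (distance of tumbler from where it was at the start of the episode above 0.04 m).
It fails at once if the jar is moved by more than 40 mm (distance of jar from where it was at the start of the episode above 0.04 m).
It fails at once if the oil is moved by more than 40 mm (distance of oil from where it was at the start of the episode above 0.04 m).
It also fails if it takes over 42 s, if anything falls off the work surface, if the arm or the gripper's body presses on something with over 40 N, if the wrist force passes 120 N, or if a joint passes its speed limit or range.

## Working session

There is one attempt and no reset: what is moved stays moved. The work goes in short steps, Python scripts to look and compute and a tool call to move; the robot and the scene stay as the last step left them, time stands still between calls to the robot, and variables do not carry over. Pictures are saved under pics/ and viewed, about 8 in all and at most 12, crops included, and the job is handed in when it is done.

Besides the shell and the picture viewer there is one more tool, called after ">>>" as name([rows], argument=value, ...), one row to a line, values as JSON. drive_tool: Moves the arm, as the interface text tells. Its arguments: {"type":"object","properties":{"rows":{"type":"array"},"gripper":{"type":"number"}},"required":["rows"]}

```bash
mkdir -p pics; cat > h.py <<'E'
import numpy as np, cv2
from plant import env
def save(p,n): cv2.imwrite('pics/'+n, p['color'][:,:,::-1])
def ray(p,uv):
    K=p['K'];d=np.array([(uv[0]-K[0,2])/K[0,0],(uv[1]-K[1,2])/K[1,1],1.])
    return -p['R'].T@p['t'], p['R'].T@d
def atz(p,uv,z):
    c,d=ray(p,uv); return c+d*(z-c[2])/d[2]
def proj(p,X):
    x=p['R']@np.array(X)+p['t']; x=p['K']@x; return x[:2]/x[2]
E
python3 - <<'E'
from h import *
ims=[]
for c in ['scene','top']:
    p=env.capture(c); save(p,c+'0.png')
    print(c,p['K'].round(1).tolist(),'cam',(-p['R'].T@p['t']).round(3), p['R'].round(2).tolist())
    for n in ['stand','turntable','eyelet','pin','plate','spoon','tumbler','jar','oil']:
        for r in env.trace(p,n)[:3]:
            ys,xs=np.nonzero(r['pixels']); 
            print(n,round(r['conf'],2),np.round(r['box'],1), len(xs), atz(p,r['box'][:2],0.0).round(3),atz(p,r['box'][:2],0.072).round(3))
print(env.sense())
E
```

```text
scene [[394.7, 0.0, 249.3], [0.0, 394.7, 194.7], [0.0, 0.0, 1.0]] cam [ 1.069 -0.113  0.947] [[0.12, 0.99, -0.01], [0.86, -0.1, -0.5], [-0.5, 0.05, -0.87]]
stand 0.9 [266.4 223.4  88.8 106.5] 5785 [ 0.617 -0.02   0.   ] [ 0.652 -0.027  0.072]
turntable 0.6 [265.2 234.2  82.2  88.3] 5628 [ 0.648 -0.027  0.   ] [ 0.68  -0.034  0.072]
eyelet 0.76 [264.4 233.9  88.5  87.8] 5613 [ 0.647 -0.029  0.   ] [ 0.679 -0.035  0.072]
plate 0.91 [ 98.3 192.   67.4  60. ] 3535 [ 0.465 -0.472  0.   ] [ 0.511 -0.444  0.072]
plate 0.46 [266.5 234.5  84.4  87.4] 5437 [ 0.649 -0.024  0.   ] [ 0.681 -0.031  0.072]
spoon 0.55 [219.3 181.2  14.4  44.1] 438 [ 0.47  -0.134  0.   ] [ 0.516 -0.132  0.072]
spoon 0.19 [315.8 180.8  24.4  36.2] 744 [0.502 0.137 0.   ] [0.545 0.118 0.072]
tumbler 0.59 [317.7 180.1  26.   33.5] 693 [0.5   0.143 0.   ] [0.543 0.124 0.072]
jar 0.96 [112.5 249.   34.4  39. ] 955 [ 0.642 -0.423  0.   ] [ 0.675 -0.399  0.072]
oil 0.95 [415.  234.   44.7  51.8] 1392 [0.694 0.362 0.   ] [0.723 0.326 0.072]
top [[377.3, 0.0, 255.2], [0.0, 377.3, 186.7], [0.0, 0.0, 1.0]] cam [ 0.407 -0.063  1
[... 958 characters left out ...]
41.6] 1047 [0.764 0.348 0.   ] [0.739 0.319 0.072]
{'t': 1.0, 'q': array([-7.46579345e+01,  1.95949726e+01,  8.73242345e+01, -7.56855192e-04,
        7.30782603e+01, -8.36399812e+00]), 'joint_vel': array([-0.00667033,  0.07874136,  0.06408271, -0.01429164,  0.02052297,
       -0.09781288]), 'joint_efforts': array([ 1.81983710e-04, -4.33573329e+01, -2.46271294e+01, -1.73526228e-04,
        2.70690643e-04,  2.19101486e-05]), 'tool_pos': array([ 0.21110081, -0.48069135,  0.23132478]), 'tool_rot': array([ 65.68035824,  89.9973659 , -90.61335781]), 'wrist_force': array([ 0.21959372,  0.34013511, -1.63143983]), 'torque': array([-0.04720473,  0.00528538,  0.06310212]), 'width': 0.08500731065046303}
```

```bash
python3 -c "
import cv2
for n in ['scene','top']:
    cv2.imwrite('pics/%s0b.png'%n,cv2.resize(cv2.imread('pics/%s0.png'%n),(800,600),interpolation=cv2.INTER_CUBIC))"
```

```text
(no output)
```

View pics/scene0b.png

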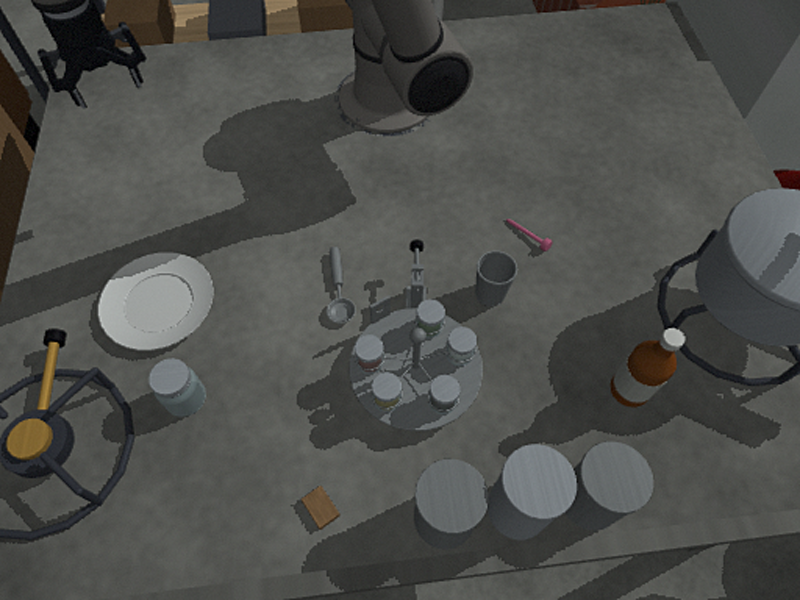

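View pics/top0b.png

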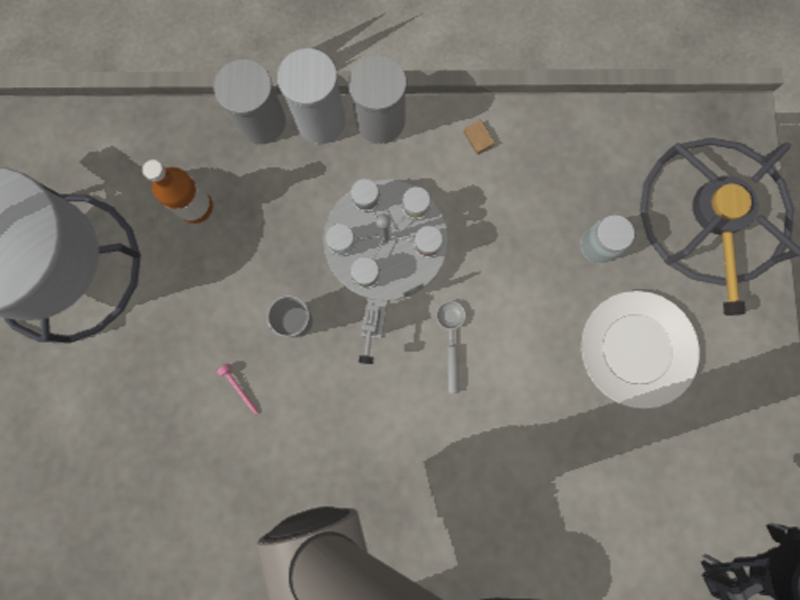

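The first two pictures show the carousel at about (385,240) in the enlarged top view. The pin's black knob is at (366,359), the sleeve at (372,320), the spoon at (452,345) and the tumbler at (290,316). The pink decoy is at (240,388). Next I'll take precise points from enlarged crops.

```bash
python3 - <<'E'
import cv2,numpy as np
a=cv2.imread('pics/top0.png')[105:240,190:325]; b=cv2.imread('pics/scene0.png')[145:280,205:340]
f=lambda i:cv2.convertScaleAbs(cv2.resize(i,(600,600),interpolation=cv2.INTER_CUBIC),alpha=1.5)
cv2.imwrite('pics/ca.png',f(a));cv2.imwrite('pics/cb.png',f(b))
E
```

```text
(no output)
```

View pics/ca.png

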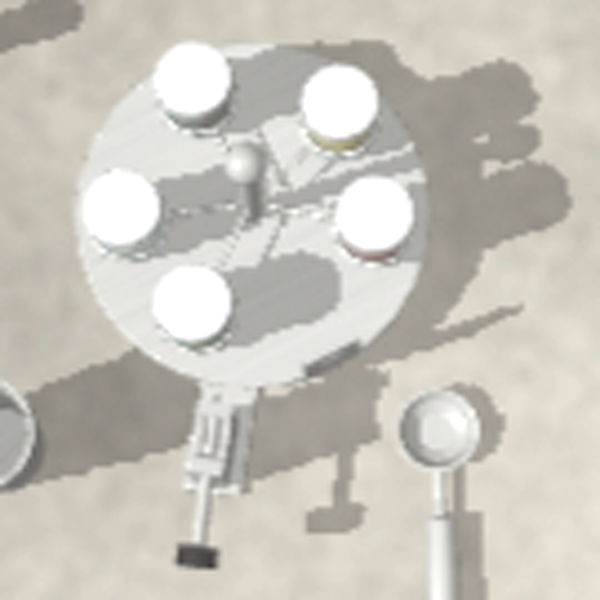

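View pics/cb.png

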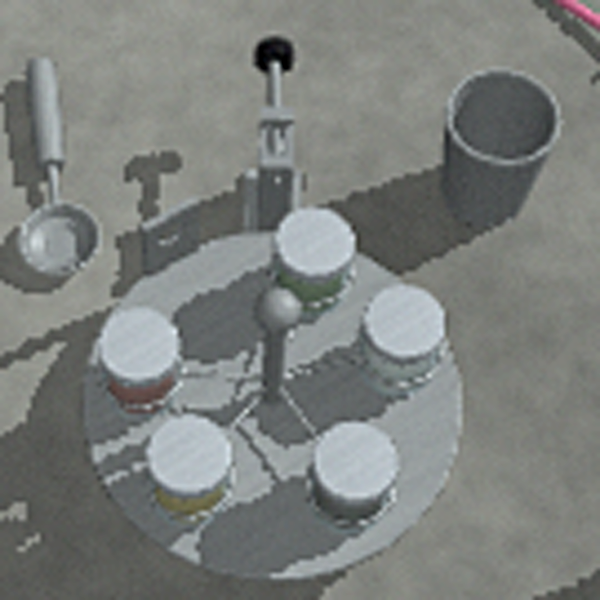

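The crops show the lug in the top view at crop (332,358), between the pots at (193,305) and (374,214). The knob is at (197,555), and the sleeve runs from about (222,390) to (207,475). In the scene crop the knob is at (273,54) and the lug's top edge is near (172,215).

```bash
cat > geo.py <<'E'
from h import *
from scipy.optimize import least_squares
def cap():
    return env.capture('top'),env.capture('scene')
E
python3 - <<'E'
from geo import *
T,S=cap(); s=135/600
ft=lambda u,v:(190+(u+.5)*s-.5,105+(v+.5)*s-.5); fs=lambda u,v:(205+(u+.5)*s-.5,145+(v+.5)*s-.5)
tp=[(193,85),(340,102),(374,214),(193,305),(121,209)]; sp=[(355,460),(190,454),(140,345),(314,240),(404,322)]
for nm,P,f,pts in (('top',T,ft,tp),('scene',S,fs,sp)):
    X=np.array([atz(P,f(*q),.092)[:2] for q in pts]); c=X.mean(0); d=X-c
    print(nm,'axis',c.round(4),'r',np.linalg.norm(d,axis=1).round(4),'ang',np.degrees(np.arctan2(d[:,1],d[:,0])).round(1))
def tri(a,b):
    A=[];B=[]
    for P,q in ((T,ft(*a)),(S,fs(*b))):
        c,d=ray(P,q);d/=np.linalg.norm(d);M=np.eye(3)-np.outer(d,d);A.append(M);B.append(M@c)
    x=np.linalg.lstsq(np.vstack(A),np.hstack(B),rcond=None)[0]
    return x.round(4),[np.round(proj(P,x)-q,1) for P,q in ((T,ft(*a)),(S,fs(*b)))]
print('knob',tri((197,555),(273,54)),'ball',tri((243,162),(280,310)))
print('knob@.072',atz(T,ft(197,555),.072),atz(S,fs(273,54),.072))
print('sleeve outer top',atz(T,ft(207,474),.0825))
print('lug top mid',atz(T,ft(332,356),.092),'scene',atz(S,fs(172,213),.092))
for r in env.trace(T,'pin')[:1]+env.trace(S,'pin')[:1]: print(r['conf'],r['box'])
# dark knob
for P,(u,v) in ((T,ft(197,555)),(S,fs(273,54))):
    g=P['color'].max(2).astype(int); u,v=int(u),int(v); w=g[v-8:v+9,u-8:u+9]; m=w<45
    y,x=np.nonzero(m); q=(x.mean()+u-8,y.mean()+v-8); print('dark',m.sum(),np.round(q,2),atz(P,q,.071).round(4))
E
```

```text
top axis [ 0.6665 -0.0289] r [0.0657 0.0731 0.0768 0.0774 0.0724] ang [  27.1  -49.2 -104.3  158.   102.3]
scene axis [ 0.6687 -0.0262] r [0.0677 0.0721 0.0768 0.078  0.0716] ang [  26.7  -49.4 -104.5  158.3  102.8]
knob (array([ 0.4544, -0.0011,  0.0736]), [array([-0.3, -0. ]), array([-0.3,  0. ])]) ball (array([ 0.6636, -0.029 ,  0.1439]), [array([-0.4, -0. ]), array([-0.5,  0. ])])
knob@.072 [ 0.45435439 -0.00187658  0.072     ] [ 4.53255475e-01 -2.45787367e-05  7.20000000e-02]
sleeve outer top [ 0.49932339 -0.00787289  0.0825    ]
lug top mid [ 0.56505619 -0.07868227  0.092     ] scene [ 0.56926294 -0.074363    0.092     ]
0.66 [408.5, 221.9, 76.0, 78.4]
0.56 [338.6, 151.1, 29.3, 15.9]
dark 0 [nan nan] [nan nan nan]
dark 51 [266.25 156.92] [0.4531 0.0006 0.071 ]<stdin>:22: RuntimeWarning: Mean of empty slice.
  ret = ret.dtype.type(ret / rcount)
```

```bash
cat >> geo.py <<'E'
from scipy.spatial.transform import Rotation as Ro
YAW=np.radians(-7.4); O=np.array([.664,-.029])
def st2w(x,y,z): c,s=np.cos(YAW),np.sin(YAW); return np.array([O[0]+c*x-s*y,O[1]+s*x+c*y,z])
def w2st(p): c,s=np.cos(YAW),np.sin(YAW); d=np.array(p[:2])-O; return np.array([c*d[0]+s*d[1],-s*d[0]+c*d[1],p[2]])
def plan(*pts):
    s=env.sense(); R=Ro.from_euler('xyz',s['tool_rot'],degrees=True).as_matrix()
    print('t',s['t'],'stand',w2st(s['tool_pos']).round(4),'q',s['q'].round(1),'f',s['wrist_force'].round(1),'w',s['width'])
    Y=np.array([-np.sin(YAW),np.cos(YAW),0]); a=np.arctan2(Y@R[:,2],Y@R[:,1])
    print('R',R.round(3).tolist(),'turn options',round(a,3),round(a-np.sign(a)*np.pi,3))
    for p in pts: print(p,'->',(R.T@(st2w(*p)-s['tool_pos'])).round(4))
E
python3 - <<'E'
from geo import *
X=np.array([[27.1,.0657],[-49.2,.0731],[-104.3,.0768],[158,.0774],[102.3,.0724]]);c=np.array([.6665,-.0289])
X2=np.array([[26.7,.0677],[-49.4,.0721],[-104.5,.0768],[158.3,.078],[102.8,.0716]]);c2=np.array([.6687,-.0262])
for A,b in((X,c),(X2,c2)):
    a=np.radians(A[:,0]);P=b+A[:,1:]*np.c_[np.cos(a),np.sin(a)]
    r=least_squares(lambda v:np.linalg.norm(P-v,axis=1)-.074,b);print(r.x,r.fun.round(4))
plan((-.056,-.097,.20),(-.056,-.097,.06))
E
```

```text
[ 0.66064143 -0.03191387] [-0.0017  0.0009 -0.0014 -0.0007  0.0004]
[ 0.66323689 -0.02878215] [-0.0003 -0.0001 -0.0009  0.     -0.0009]
t 1.2 stand [-0.3909 -0.5063  0.2313] q [-74.7  19.6  87.3   0.   73.1  -8.4] f [-0.4  0.2  0.4] w 0.08553004130201772
R [[0.0, 0.402, -0.916], [-0.0, -0.916, -0.402], [-1.0, 0.0, 0.0]] turn options -2.599 0.543
(-0.056, -0.097, 0.2) -> [ 0.0313 -0.1774 -0.4982]
(-0.056, -0.097, 0.06) -> [ 0.1713 -0.1774 -0.4982]
```

>>> drive_tool([
  [[0, -0.177, -0.498, 0.543], [0, -0.177, -0.498, 0.543], [0, -0.177, -0.498, 0.543], [0, -0.177, -0.498, 0.543], [0, -0.177, -0.498, 0.543], [0, -0.177, -0.498, 0.543], [0, -0.177, -0.498, 0.543], [0, -0.177, -0.498, 0.543], [0, -0.177, -0.498, 0.543], [0, -0.177, -0.498, 0.543]],
], gripper=1)

```text
t: 2.03
tool_pos: [0.5041, -0.2045, 0.2315]
tool_rot: [141.8, 90.0, -45.6]
wrist_force: [1.3, -1.4, -0.0]
width: 0.0001
```

```bash
sed -i 's/YAW=.*/YAW=np.radians(-7.7); O=np.array([.6625,-.030])/' geo.py; python3 - <<'E'
from geo import *
plan((-.056,-.097,.20),(-.056,-.097,.06))
E
```

```text
t 2.0333 stand [-0.1336 -0.1942  0.2315] q [-30.2  21.6  84.3  -0.   74.1  67.2] f [ 1.3 -1.4 -0. ] w 7.209146248247769e-05
R [[0.0, -0.129, -0.992], [-0.0, -0.992, 0.129], [-1.0, 0.0, -0.0]] turn options -3.136 0.005
(-0.056, -0.097, 0.2) -> [ 0.0315 -0.0968 -0.0781]
(-0.056, -0.097, 0.06) -> [ 0.1715 -0.0968 -0.078 ]
```

>>> drive_tool([
  [[0.03, -0.097, -0.078, 0.005], [0.03, -0.097, -0.078, 0.005], [0.03, -0.097, -0.078, 0.005], [0.03, -0.097, -0.078, 0.005], [0.07, -0.097, -0.078, 0.005], [0.11, -0.097, -0.078, 0.005], [0.14, -0.097, -0.078, 0.005], [0.165, -0.097, -0.078, 0.005], [0.17, -0.097, -0.078, 0.005], [0.17, -0.097, -0.078, 0.005]],
])

```text
t: 2.87
tool_pos: [0.5929, -0.1183, 0.0599]
tool_rot: [-6.0, 89.8, 166.3]
wrist_force: [-0.1, -0.5, 0.7]
width: 0.0002
```

```bash
python3 - <<'E'
from geo import *
plan((-.085,-.075,.06),(-.1,-.053,.06),(-.108,-.0325,.06))
T,S=cap()
a=T['color'][105:240,190:325]; b=S['color'][145:280,205:340]
f=lambda i:cv2.convertScaleAbs(cv2.resize(i,(400,400),interpolation=cv2.INTER_CUBIC)[:,:,::-1],alpha=1.5)
cv2.imwrite('pics/c2.png',np.hstack([f(a),f(b)]))
E
```

```text
t 2.8667 stand [-0.0571 -0.0968  0.0599] q [-18.5  37.9  85.8  -0.   56.5  79.2] f [-0.1 -0.5  0.7] w 0.0001678131268824167
R [[-0.003, -0.134, -0.991], [0.001, -0.991, 0.134], [-1.0, -0.0, 0.003]] turn options -3.141 0.0
(-0.085, -0.075, 0.06) -> [ 0.     -0.0218  0.0279]
(-0.1, -0.053, 0.06) -> [ 0.0001 -0.0438  0.0429]
(-0.108, -0.0325, 0.06) -> [ 0.0001 -0.0643  0.0509]
```

View pics/c2.png

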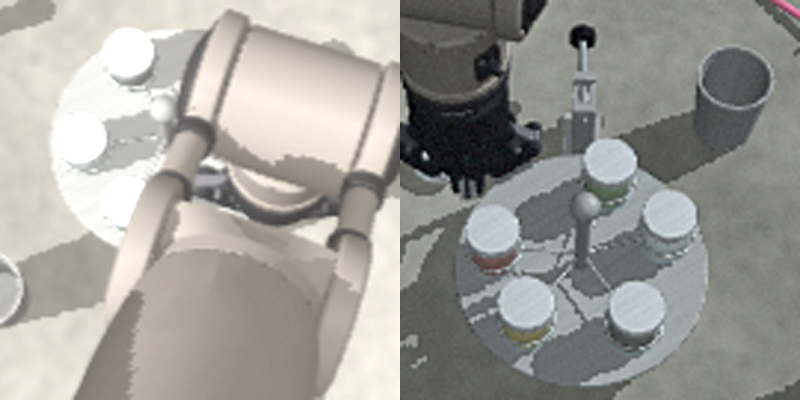

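The gripper is beside the rim at (470,185), on the lug's outer side, and the carousel hasn't moved. Now I'll sweep slowly along the arc.

>>> drive_tool([
  [[0, -0.01, 0.015, 0], [0, -0.017, 0.022, 0], [0, -0.023, 0.029, 0], [0, -0.028, 0.034, 0], [0, -0.033, 0.038, 0], [0, -0.038, 0.042, 0], [0, -0.043, 0.045, 0], [0, -0.047, 0.047, 0], [0, -0.051, 0.049, 0], [0, -0.054, 0.05, 0]],
])

```text
t: 3.8
tool_pos: [0.5526, -0.0582, 0.0628]
tool_rot: [163.9, 89.8, -23.8]
wrist_force: [0.1, -0.8, 0.1]
width: -0.0
```

>>> drive_tool([
  [[0, -0.002, 0.001, 0], [0, -0.004, 0.001, 0], [0, -0.005, 0.001, 0], [0, -0.006, 0.001, 0], [0, -0.006, 0.001, 0]],
])

```text
t: 4.22
tool_pos: [0.5524, -0.052, 0.0627]
tool_rot: [164.6, 89.9, -23.1]
wrist_force: [0.4, 0.1, -0.7]
width: 0.0005
```

```bash
python3 - <<'E'
from geo import *
plan((-.108,-.0325,.06))
T,S=cap(); W=env.capture('wrist'); print(W['K'])
b=S['color'][145:280,205:340]
f=lambda i,w,h:cv2.convertScaleAbs(cv2.resize(i,(w,h),interpolation=cv2.INTER_CUBIC)[:,:,::-1],alpha=1.5)
cv2.imwrite('pics/c3.png',np.hstack([f(W['color'],400,300),f(b[:101],400,300)]))
save(W,'w3.png')
E
```

```text
t 4.2167 stand [-0.1062 -0.0366  0.0627] q [-13.3  33.3  94.6  -0.   52.   84.4] f [ 0.4  0.1 -0.7] w 0.0004888889363399502
R [[0.002, -0.134, -0.991], [-0.001, -0.991, 0.134], [-1.0, 0.001, -0.002]] turn options -3.141 0.0
(-0.108, -0.0325, 0.06) -> [ 0.0027 -0.0041  0.0018]
[[297.31863964   0.         260.15253524]
 [  0.         297.31863964 192.83189412]
 [  0.           0.           1.        ]]
```

View pics/c3.png

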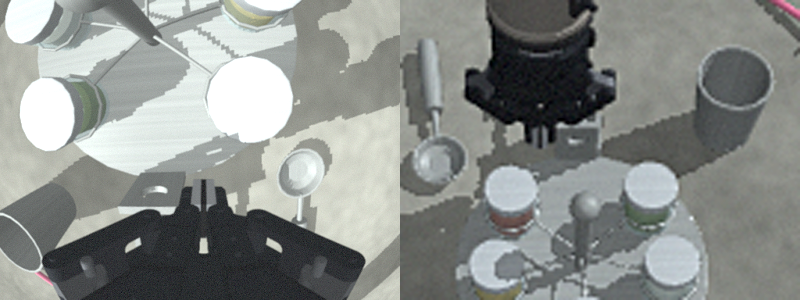

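The lug is now against the fingers: its hole is at about (153,190) in the wrist view and (575,142) in the scene crop. I'll compute the angle from those.

```bash
cat >> geo.py <<'E'
def fray(p,uv):
    K=p['K'];d=np.array([(uv[0]-K[0,2]),(uv[1]-K[1,2])])/K[0,0];r=np.hypot(*d)
    v=np.r_[d/r*np.sin(r),np.cos(r)]; return -p['R'].T@p['t'],p['R'].T@v
def fproj(p,X):
    x=p['R']@X+p['t'];n=np.hypot(x[0],x[1]);r=np.arctan2(n,x[2]);return p['K'][:2,2]+p['K'][0,0]*r*x[:2]/n
def eye(a,z=.072,r=.105,y=0): c,s=np.cos(a),np.sin(a); return st2w(-r*c-s*y, -r*s+c*y, z)
E
python3 - <<'E'
from geo import *
S=env.capture('scene'); W=env.capture('wrist')
for a in np.radians([-3,0,3,6]):
    print(np.degrees(a).round(), 'scene hole',proj(S,eye(a)).round(1),'wrist hole/topL/topR (400px)',[(fproj(W,x)/1.28).round(0) for x in (eye(a),eye(a,.092,.105,.018),eye(a,.092,.105,-.018))])
g=S['color'][175:215,245:285]; cv2.imwrite('pics/g.png',np.hstack([cv2.resize(g,(400,400),interpolation=cv2.INTER_CUBIC)[:,:,::-1],cv2.resize(W['color'][200:280,130:230],(500,400),interpolation=cv2.INTER_CUBIC)[:,:,::-1]][:2])[:, :800])
E
```

```text
-3.0 scene hole [267.7 190.6] wrist hole/topL/topR (400px) [array([140., 195.]), array([103., 207.]), array([162., 213.])]
0.0 scene hole [265.5 190.5] wrist hole/topL/topR (400px) [array([148., 196.]), array([112., 209.]), array([171., 212.])]
3.0 scene hole [263.4 190.5] wrist hole/topL/topR (400px) [array([156., 196.]), array([120., 211.]), array([181., 211.])]
6.0 scene hole [261.3 190.7] wrist hole/topL/topR (400px) [array([164., 195.]), array([129., 212.]), array([190., 209.])]
```

View pics/g.png

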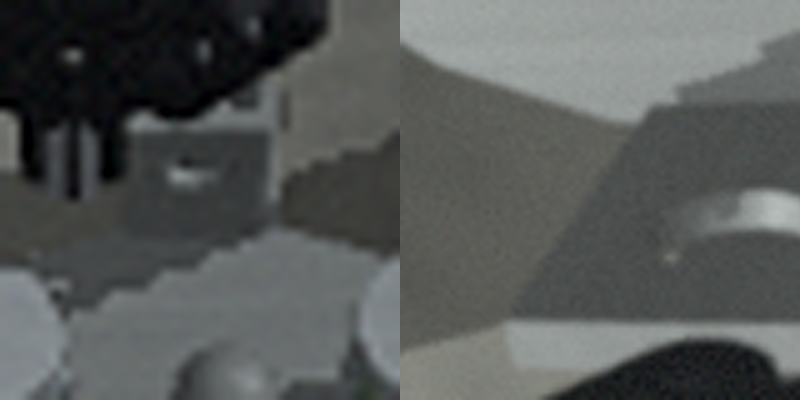

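Both views put the lug at about +2.5°. A last slow push of about 4 mm is needed.

>>> drive_tool([
  [[0, -0.001, 0.001, 0], [0, -0.002, 0.001, 0], [0, -0.003, 0.002, 0], [0, -0.004, 0.002, 0], [0, -0.0045, 0.002, 0], [0, -0.0045, 0.002, 0], [0, -0.0045, 0.002, 0]],
])

```text
t: 5.05
tool_pos: [0.551, -0.0474, 0.0627]
tool_rot: [167.8, 89.9, -19.9]
wrist_force: [0.2, -0.0, 0.4]
width: 0.0002
```

>>> drive_tool([
  [[0, 0.01, 0, 0], [0, 0.025, 0, 0], [-0.02, 0.03, 0, 0], [-0.06, 0.03, 0, 0], [-0.09, 0.03, 0.03, 0], [-0.1, 0.02, 0.06, 0], [-0.1, 0, 0.09, 0], [-0.1, -0.02, 0.12, 0], [-0.1, -0.033, 0.14, 0], [-0.1, -0.033, 0.14, 0]],
])

```text
t: 5.88
tool_pos: [0.4126, 0.0061, 0.1624]
tool_rot: [-34.9, 90.0, 137.5]
wrist_force: [-0.3, 0.0, 0.8]
width: 0.0001
```

```bash
python3 - <<'E'
from geo import *
plan((-.25,0,.16),(-.25,0,.062))
S=env.capture('scene'); W=env.capture('wrist')
print('eye',proj(S,eye(0)),'axisline',[proj(S,st2w(x,0,.072)).round(1) for x in (-.22,-.166,-.124,-.105)])
print('wrist px',[(fproj(W,st2w(x,0,.072))).round(0) for x in (-.22,-.166,-.124,-.105)], [fproj(W,eye(0,.092,.105,y)).round(0) for y in (.018,-.018)])
g=S['color'][145:205,235:295]
cv2.imwrite('pics/g2.png',np.hstack([cv2.convertScaleAbs(cv2.resize(i,(400,400),interpolation=cv2.INTER_CUBIC)[:,:,::-1],alpha=1.4) for i in (g,W['color'][:,64:448])]))
E
```

```text
t 5.8833 stand [-0.2525  0.0022  0.1624] q [ -9.8  12.4 109.7   0.   57.9  87.8] f [-0.3  0.   0.8] w 7.106766356666288e-05
R [[-0.0, -0.132, -0.991], [0.0, -0.991, 0.132], [-1.0, -0.0, 0.0]] turn options -3.14 0.002
(-0.25, 0, 0.16) -> [ 0.0024  0.0023 -0.0025]
(-0.25, 0, 0.062) -> [ 0.1004  0.0023 -0.0025]
eye [265.54782934 190.512171  ] axisline [array([265.4, 154.2]), array([265.5, 170.7]), array([265.5, 184.2]), array([265.5, 190.5])]
wrist px [array([263., 161.]), array([263.,  92.]), array([263.,  40.]), array([263.,  18.])] [array([238.,  10.]), array([288.,  10.])]
```

View pics/g2.png

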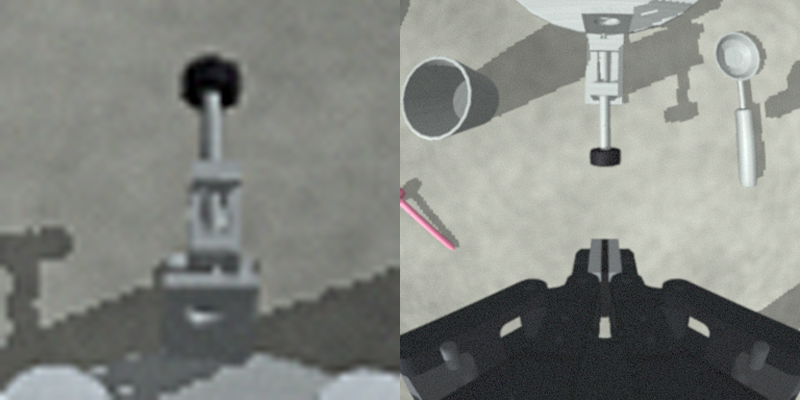

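The lug (centre column about 606) lines up with the sleeve and the knob (about 605) in the wrist view. I'll lower behind the knob and push.

>>> drive_tool([
  [[0.03, 0.002, 0, 0], [0.06, 0.002, 0, 0], [0.085, 0.002, 0, 0], [0.098, 0.002, 0, 0], [0.1, 0.002, 0, 0], [0.1, 0.002, 0, 0]],
])

```text
t: 6.48
tool_pos: [0.4174, 0.0011, 0.0622]
tool_rot: [164.0, 89.8, -23.7]
wrist_force: [0.8, -0.5, 1.7]
width: -0.0001
```

>>> drive_tool([
  [[0, 0, -0.008, 0], [0, 0, -0.014, 0], [0, 0, -0.018, 0], [0, 0, -0.022, 0], [0, 0, -0.026, 0], [0, 0, -0.03, 0], [0, 0, -0.034, 0], [0, 0, -0.038, 0], [0, 0, -0.042, 0], [0, 0, -0.046, 0]],
])

```text
t: 7.32
tool_pos: [0.464, -0.0052, 0.0626]
tool_rot: [168.7, 89.8, -19.0]
wrist_force: [-0.2, -0.9, 0.1]
width: 0.0003
```

```bash
python3 - <<'E'
from geo import *
plan((-.189,0,.062))
S=env.capture('scene'); W=env.capture('wrist')
g=S['color'][145:205,235:295]
cv2.imwrite('pics/g4.png',np.hstack([cv2.convertScaleAbs(cv2.resize(i,(400,400),interpolation=cv2.INTER_CUBIC)[:,:,::-1],alpha=1.4) for i in (g,W['color'][130:290,180:340])]))
E
```

```text
t 7.3167 stand [-0.2001 -0.002   0.0626] q [-1.010e+01  2.600e+01  1.092e+02 -1.000e-01  4.460e+01  8.760e+01] f [-0.2 -0.9  0.1] w 0.0003044622349403731
R [[0.004, -0.134, -0.991], [-0.001, -0.991, 0.134], [-1.0, 0.001, -0.004]] turn options -3.141 0.0
(-0.189, 0, 0.062) -> [ 0.0006 -0.002  -0.0111]
```

View pics/g4.png

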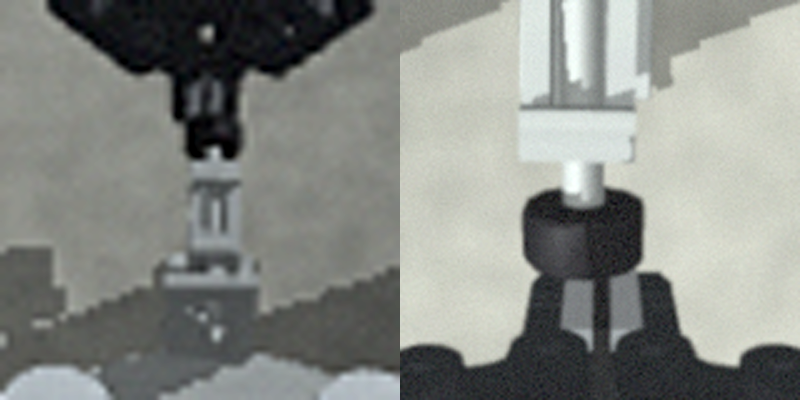

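The knob is about 10 mm short of the sleeve, and the nose is entering the hole at (208,320) in the scene crop. I'll keep pushing.

>>> drive_tool([
  [[0, 0, -0.003, 0], [0, 0, -0.006, 0], [0, 0, -0.008, 0], [0, 0, -0.01, 0], [0, 0, -0.011, 0], [0, 0, -0.011, 0]],
])

```text
t: 7.92
tool_pos: [0.4751, -0.0067, 0.0625]
tool_rot: [169.0, 89.8, -18.7]
wrist_force: [-0.5, 0.4, 0.8]
width: 0.0002
```

>>> drive_tool([
  [[0, 0, -0.001, 0], [0, 0, -0.002, 0], [0, 0, -0.003, 0], [0, 0, -0.003, 0]],
])

```text
t: 8.25
tool_pos: [0.4753, -0.0067, 0.0621]
tool_rot: [22.9, 89.9, -164.7]
wrist_force: [-8.8, -0.1, 6.0]
width: 0.0001
```

```bash
python3 - <<'E'
from geo import *
plan((-.189,0,.062))
S=env.capture('scene'); W=env.capture('wrist')
g=S['color'][145:205,235:295]
cv2.imwrite('pics/g5.png',np.hstack([cv2.convertScaleAbs(cv2.resize(i,(400,400),interpolation=cv2.INTER_CUBIC)[:,:,::-1],alpha=1.4) for i in (g,W['color'][130:290,180:340])]))
E
```

```text
t 8.25 stand [-0.1886 -0.002   0.0621] q [-1.000e+01  2.710e+01  1.072e+02 -1.000e-01  4.590e+01  8.770e+01] f [-8.8 -0.1  6. ] w 0.00012338441588231652
R [[-0.002, -0.134, -0.991], [-0.001, -0.991, 0.134], [-1.0, 0.001, 0.002]] turn options -3.141 0.0
(-0.189, 0, 0.062) -> [ 0.0001 -0.002   0.0004]
```

View pics/g5.png

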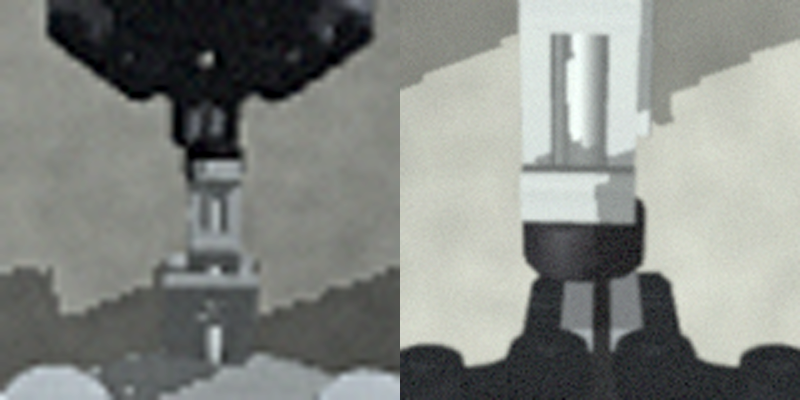

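The knob touches the sleeve, at the expected stop position and with a contact force of 9 N. The pin protrudes through the eyelet at (213,340) in the scene crop. Now I'll back off straight, then lift.

>>> drive_tool([
  [[0, 0, 0.005, 0], [0, 0, 0.02, 0], [0, 0, 0.05, 0], [-0.03, 0, 0.06, 0], [-0.07, 0, 0.06, 0], [-0.1, 0, 0.06, 0], [-0.12, 0, 0.06, 0], [-0.12, 0, 0.06, 0]],
])

```text
t: 9.02
tool_pos: [0.4186, 0.001, 0.1864]
tool_rot: [170.9, 89.5, -16.7]
wrist_force: [0.8, -0.1, 0.5]
width: -0.0001
```

```bash
python3 - <<'E'
from geo import *
plan()
S=env.capture('scene'); W=env.capture('wrist')
g=S['color'][145:205,235:295]
cv2.imwrite('pics/g6.png',np.hstack([cv2.convertScaleAbs(cv2.resize(i,(400,400),interpolation=cv2.INTER_CUBIC)[:,:,::-1],alpha=1.4) for i in (g,W['color'][:,64:448])]))
for n in ['tumbler','plate','spoon','jar','oil']:
    r=env.trace(S,n); print(n,[(round(x['conf'],2),np.round(x['box'],0)) for x in r[:1]])
E
```

```text
t 9.0167 stand [-0.2459 -0.002   0.1864] q [-1.030e+01  1.100e+01  1.072e+02 -1.000e-01  6.140e+01  8.740e+01] f [ 0.8 -0.1  0.5] w -5.636596647063219e-05
R [[0.008, -0.133, -0.991], [-0.002, -0.991, 0.133], [-1.0, 0.001, -0.008]] turn options -3.141 0.001
tumbler [(0.55, array([317., 180.,  24.,  36.]))]
plate [(0.96, array([ 98., 193.,  72.,  62.]))]
spoon []
jar [(0.76, array([111., 249.,  36.,  38.]))]
oil [(0.63, array([415., 234.,  46.,  52.]))]
```

View pics/g6.png

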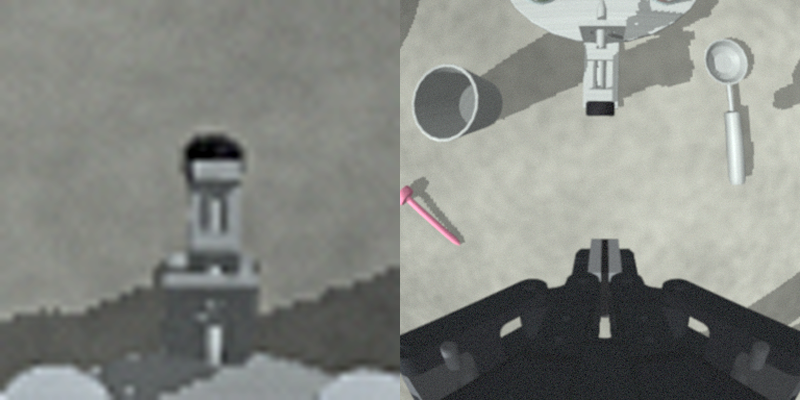

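The pin is home: the knob is on the sleeve at (600,107) in the wrist view, and the nose is through the lug at (602,10). The robot is clear.

```bash
python3 -c "
from plant import env; print(env.job_done())"
```

```text
the job is handed in; nothing more can be done
None
```

The carousel is locked as far as my checks show, and I handed the job in at about 9 s of robot time; no verdict is reported. I pushed the lug clockwise with the shut fingers until the eyelet lined up with the sleeve. Then I pushed the pin home from behind, backed off and lifted clear.

- **Pin:** The last pictures show the knob against the sleeve and the nose through the eyelet. The push stopped where expected, with the finger at x = -0.189 m of the stand and about 9 N of contact force.
- **Turntable:** Two views agreed on about 2.5° left to turn before the last push. After it I checked the line-up only by eye, and the lug was centred on the sleeve.
- **Bystanders:** The tumbler, plate, jar and oil bottle are within about 1 pixel of where they started in the scene view.
- **Spoon:** The network did not find it in the last scene picture. I saw it in the wrist view, apparently undisturbed, but did not measure its position.
- **Disagreements:** The first estimates of the carousel's axis differed by 2 to 3 mm between the two cameras, so I used an average. The network also mixed up the pin with other things, so I located the pin's knob by hand in the pictures.

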